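# Tip a delivery tray of cartons into the stock bin

### The arm

A 6-joint arm with a two-finger parallel gripper is mounted at the origin on a cart in front of the work surface, level with it; the furniture and walls round the work are solid. World frame = base frame: x ahead of the robot, y to its left, z up, the work surface at z = 0. Lengths are in m, angles in rad, forces in N, time in s.
With the tool pointing down it reaches from about 0.35 to 0.775 m from the base axis. Payload 7.3 kg.
Tool frame: the origin (TCP) lies at the very end of the fingers, on their centre line; the grasp point (between the pads) lies 19 mm behind it; z points along the fingers, y is the direction in which the jaws open and shut (so a half turn about z gives the same grasp; the last joint's range is limited). The gripper opens to 92 mm and grips with 3 to 60 N. Pads are 19 mm wide; open, the fingers measure 130 mm over their backs; the gripper's body (75 mm by 190 mm) begins 47 mm behind the grasp point.
Start: joints at [-1.339, 0.342, 1.524, -0, 1.275, -0.146], TCP at [0.194, -0.488, 0.227] pointing down, gripper open.
Joint ranges: [-2.53, 2.53], [-0.77, 2.02], [0.04, 2.7], [-1, 4.14], [0.28, 2.66], [-3.11, 3.11]. Speed limits (rad/s): [2.57, 2.57, 3.14, 3.14, 3.14, 3.14].

### API

Orientations are given as [roll, pitch, yaw] about the fixed x, y, z axes, in that order (R = Rz(yaw) Ry(pitch) Rx(roll)).
In Python, from cell import robot gives the robot as it stands.
- The arm moves only by the shell command python3 -m pendant 'ROWS' [OPENING] [FORCE]. ROWS is JSON, a list of rows, each a list of 2 entries, a list of its own where there are three numbers: the shift along the tool's x, y, z in mm, then the turn about the tool's z in degrees. In form: [[[x, y, z], turn], ...]. A call has 1 to 10 rows; each row is the pose to reach, as a shift and turn from the pose measured when the call began, along the tool's axes at that moment; what a row does not reach only later rows make up. A row lasts 1/12 s, in which the tool goes at most 41.7 mm and 7.16 degrees, less where a joint would pass 70% of its speed; a pose out of reach is approached as far as the arm can. A call with a gripper value outside its range is refused whole. OPENING is the opening, from 0 (shut) to 1 (fully open), set as the call begins (- or left out, the last holds). The fingers move at their own pace and stop on an object; FORCE is the grip in N (left out, the last holds). Time passes only in rows, so rows that repeat a pose let the fingers close. It gives the time, the measured TCP pose, the force and the opening at its end, in the units of the state.
- robot.observe(): the state, without advancing time (a new reading comes with each control period).
- robot.read_camera(name): name is "scene" or "top"; returns the picture (400x640x3 uint8, red, green, blue); there is no depth.
- robot.calibration(name): a dict with "vfov" (degrees; the focal length in pixels is half the picture's height over the tangent of half this angle, whatever the lens; pixels are square), "cx", "cy" (the principal point, pixels), "rvec" (rotation vector, rad) and "tvec" (3), from world to camera coordinates, as OpenCV has them. Camera axes: x right, y down, z forward; pixel columns grow to the right and rows downward; lengths in m; the calibration is good to about 2 mm. A picture is of the moment at which its call begins. calibration takes no time and is no camera call.
- robot.hand_in(): hands the job in, once; it reports no verdict.
Trained networks look in the newest picture that a camera, given by its name, has taken for a name from the list of things; names that differ only in an ending like _2 or _b are one class to them, and where a whole thing is asked for, a point or a joint stands for the part that bears it (a point fixed in the world has none). Each returns a list of dicts, best first, with "p" (0 to 1); they miss things now and then, are a little off and sometimes report something else, mostly with a low value. They report only what shows in the picture. A call takes as long as a camera call. They do not tell look-alikes from the thing itself.
- robot.find_in(camera, query): "xy" ([column, row] as shares, 0 to 1, of the picture: columns of its width, rows of its height, amid what is visible of it).
The state is a dict: "time": time; "qpos": joint angles; "qvel": joint speeds; "joint_efforts": joint torques, N m; "tool_pos": TCP position; "tool_rot": TCP orientation; "contact_force": force on the tool from outside, world axes, zero at the start; "torque": the same for the moment, N m; "opening": finger opening in m.
Only numpy, scipy, OpenCV 4.12 (cv2) and the standard library are available. Lean on these libraries where they do the work, as an engineer would, in place of code of your own. Each camera call takes 0.05 s, during which the arm holds its last target.

### The job

Empty the tipping tray into the blue stock bin. First slide the empty bin up against the foot of the stand, squarely under the lip of the tray; then raise the yellow gate all the way, and lift the tray by its red bar until both cartons and the tape roll have slid into the bin, without touching them with the gripper. Leave the bin where it is, the tray lowered flat and the gate shut again, and do not disturb the glassware, bottle and timer behind.

Things in the scene. Friction and masses are not known exactly. Their poses are not given: they have to be found in the camera images.
- stand: fixed grey stand 212 mm wide. Origin on the worktop straight under the tray's pivot line (105 mm up, at the lip), mid-width; +y points level from lip to tail of the tray, x along the pivot. The foot's front (black rubber buffer) is at y = +45 mm and faces -y: the bin is slid against it. 89 mm free height under the pivot arms, which stand at x = +-100 mm
- tray (a joint): tilt of the aluminium tray about the pivot line, rad: 0 lying flat, grows as the tail is lifted, stop at 0.95. Falls back by its weight. Floor 178 x 224 mm, 4 mm thick, its underside on the pivot line; walls 35 mm high on three sides, open at the lip (12 mm beyond the pivot). 0.55 kg; slippery floor
- tray_bar (a point): middle of the red round bar at the tail of the tray, 14 mm thick, 122 mm long along the stand's x; when flat it is 245 mm from the pivot line along y and 160 mm above the worktop, clear of the tail wall by 33 mm and 20 mm above the walls. Its orientation is the tray's
- gate (a joint): height of the yellow gate above shut, m: 0 shut, 0.065 fully up; slides up square to the tray floor between two 106 mm high posts at x = +-87 mm, 8 mm behind the pivot line; it stays by friction where it is left (about 4 N to move)
- gate_bar (a point): middle of the black bar on top of the gate, 70 mm long along the stand's x, 14 x 14 mm, 30 mm above the gate's top edge; 181 mm above the worktop when shut and flat
- bin: loose blue open stock bin, 220 (x) x 210 (y) x 75 mm high, walls and floor 6 mm, 0.5 kg, empty at the start. Origin at the centre of its underside. It starts 70 to 130 mm short of the foot; its +y side goes to the stand, and against the foot its origin is at y = -60 mm in the stand's frame
- carton_a: white carton, 52 (x) x 72 (y) x 35 mm, lying on the tray; origin at the centre of its underside
- carton_b: a second carton like the first, on the tray
- tape_roll: beige roll of label tape, 68 mm diameter, 18 mm high, lying flat on the tray; origin at the centre of its underside
- wash_bottle: white wash bottle with red cap, 238 mm tall, bystander; origin at its underside
- flask: conical glass flask, 146 mm tall, bystander; origin at its underside
- beaker: glass beaker, 132 mm tall, bystander; origin at its underside
- timer: white bench timer, 60 x 62 mm, bystander; origin at its underside
There are look-alikes about, which are no part of the job. What is shaped like the tape_roll but turquoise is not meant. Leave any turquoise look-alike of the carton_b alone.

How it is judged:
On the way, in this order (a step that is already met when the one before it is completed fails the run):
1. the empty bin stands against the foot of the stand, squarely under the lip (y of bin in the frame of stand above -0.072 m and x of bin in the frame of stand between -0.025 and 0.025 m and angle between the y axis of bin and the y axis of stand, either way round below 0.12 rad and angle between bin's own z axis and vertical below 0.05 rad), for 0.2 s.
2. the gate is raised all the way (within 10 mm) (value of joint gate above 0.055 m), for 0.2 s.
3. the tray is tipped (beyond 0.35 rad) with the gate up (value of joint tray above 0.35 rad and value of joint gate above 0.045 m), for 0.1 s.
At the end, for the whole second after the job is handed in: both cartons and the tape roll lie at rest inside the bin; the bin stands within 12 mm of the foot's buffer, within 25 mm of the middle and 0.12 rad of square; the tray lies flat (within 0.03 rad) and the gate is shut (within 6 mm) (all of step 1 and x of carton_a in the frame of bin between -0.106 and 0.106 m and y of carton_a in the frame of bin between -0.106 and 0.106 m and z of carton_a in the frame of bin between 0 and 0.085 m and linear speed of each of carton_a, carton_b, tape_roll below 0.03 m/s and x of carton_b in the frame of bin between -0.106 and 0.106 m and y of carton_b in the frame of bin between -0.106 and 0.106 m and z of carton_b in the frame of bin between 0 and 0.085 m and x of tape_roll in the frame of bin between -0.106 and 0.106 m and y of tape_roll in the frame of bin between -0.106 and 0.106 m and z of tape_roll in the frame of bin between 0 and 0.085 m and value of joint tray below 0.03 rad and value of joint gate below 0.006 m and linear speed of bin below 0.02 m/s); the robot touches nothing.
It fails at once if the gripper touches a carton or the tape roll (contact force between the fingers and carton_a above 1 N or contact force between the fingers and carton_b above 1 N or contact force between the fingers and tape_roll above 1 N).
It fails at once if a bystander behind is moved by more than 30 mm or knocked over (distance of any of wash_bottle, flask, beaker, timer from where it was at the start of the episode above 0.03 m or angle between any of wash_bottle, flask, beaker, timer's own z axis and vertical above 0.4 rad).
It also fails if it takes over 61 s, if anything falls off the work surface, if the arm or the gripper's body presses on something with over 40 N, if the wrist force passes 120 N, or if a joint passes its speed limit or range.

## Working session

There is one attempt and no reset: what is moved stays moved. The work goes in short steps, Python scripts to look and compute and a shell command to move; the robot and the scene stay as the last step left them, time stands still between calls to the robot, and variables do not carry over. Pictures are saved under pics/ and viewed, and the job is handed in when it is done.

```bash
ls; mkdir -p pics; cat > h.py <<'E'
from cell import robot
import cv2, numpy as np
def snap(n,f):
    im=robot.read_camera(n); cv2.imwrite('pics/'+f,im[:,:,::-1]); return im
def cam(n):
    c=robot.calibration(n); f=200/np.tan(np.radians(c['vfov'])/2)
    K=np.array([[f,0,c['cx']],[0,f,c['cy']],[0,0,1]]); R=cv2.Rodrigues(np.array(c['rvec'],float))[0]; t=np.array(c['tvec'],float)
    return K,R,t
def proj(n,P):
    K,R,t=cam(n); q=(R@np.atleast_2d(P).T).T+t; q=(K@q.T).T; return q[:,:2]/q[:,2:]
def ray(n,uv):
    K,R,t=cam(n); d=R.T@np.linalg.inv(K)@np.array([uv[0],uv[1],1.]); return -R.T@t,d/np.linalg.norm(d)
def atz(n,uv,z):
    o,d=ray(n,uv); return o+d*(z-o[2])/d[2]
def tri(a,b):
    o1,d1=ray('scene',a);o2,d2=ray('top',b)
    s=np.linalg.lstsq(np.c_[d1,-d2],o2-o1,rcond=None)[0]
    p,q=o1+d1*s[0],o2+d2*s[1]; return (p+q)/2,np.linalg.norm(p-q)
E
python3 - <<'E'
from h import *
for n in('scene','top'): snap(n,n+'0.png'); print(robot.calibration(n)); K,R,t=cam(n); print(-R.T@t)
print(robot.observe())
E
```

```text
pics
{'vfov': 47.86516714401378, 'cx': 314.23744067897553, 'cy': 196.71819726356, 'rvec': array([ 0.69414123, -2.522314  ,  1.2176881 ]), 'tvec': array([0.46137192, 0.34054666, 1.13519809])}
[0.02033217 0.81236576 0.97834516]
{'vfov': 44.09287823409433, 'cx': 316.7926773427898, 'cy': 200.15233060295472, 'rvec': array([ 2.14069674, -2.16546412,  0.12912432]), 'tvec': array([-0.08115889,  0.62607643,  1.88175933])}
[ 0.38304995 -0.09945367  1.94498286]
{'time': 0.1, 'qpos': array([-1.33901536e+00,  3.42599550e-01,  1.52490503e+00,  1.31443561e-05,
        1.27538612e+00, -1.46008958e-01]), 'qvel': array([ 1.90610887e-05, -2.05541869e-03, -1.66886849e-03, -1.61749031e-04,
       -6.03484682e-05,  1.14428332e-04]), 'joint_efforts': array([ 1.76458303e-03, -4.32003450e+01, -2.44694209e+01,  7.17797340e-02,
        5.26439014e-02, -5.60283740e-05]), 'tool_pos': array([ 0.19359384, -0.4876249 ,  0.22614797]), 'tool_rot': array([-3.14031025e+00, -2.01290164e-04,  3.77785960e-01]), 'contact_force': array([-0.65872866,  0.03972922,  0.55327847]), 'torque': array([ 0.01541539, -0.00412948,  0.01412338]), 'opening': 0.09142702022624226}
```

View pics/scene0.png

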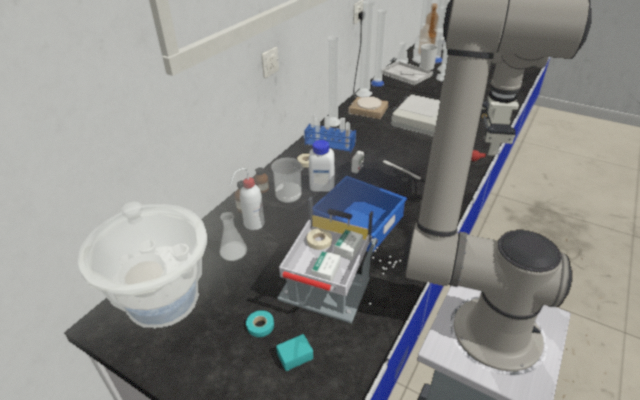

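View pics/top0.png

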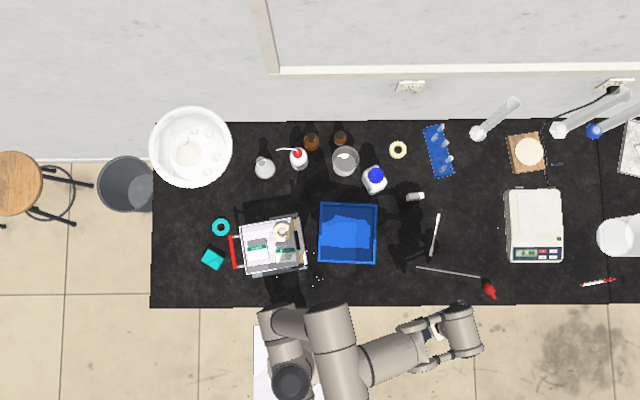

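```bash
python3 - <<'E'
from h import *
a=cv2.imread('pics/top0.png'); b=cv2.imread('pics/scene0.png')
cv2.imwrite('pics/topc.png',cv2.resize(a[190:290,190:390],None,fx=4,fy=4,interpolation=cv2.INTER_CUBIC))
cv2.imwrite('pics/scc.png',cv2.resize(b[170:320,250:420],None,fx=4,fy=4,interpolation=cv2.INTER_CUBIC)[:600])
for c in('top','scene'):
  for q in('tray_bar','gate_bar','bin','tray','stand','carton_a','tape_roll','gate'):
    r=robot.find_in(c,q); print(c,q,[(round(float(d['p']),2),np.round(np.array(d['xy'])*[640,400],1).tolist()) for d in r[:3]])
E
```

```text
top tray_bar [(0.57, [269.1, 241.2]), (0.39, [346.5, 233.6])]
top gate_bar [(0.4, [295.3, 243.8])]
top bin [(0.76, [345.2, 235.1])]
top tray [(0.82, [265.0, 241.8])]
top stand [(0.91, [267.5, 243.5])]
top carton_a [(0.79, [257.5, 256.7]), (0.66, [211.8, 258.6]), (0.65, [284.8, 254.8])]
top tape_roll [(0.75, [296.8, 242.5]), (0.64, [284.4, 230.7]), (0.6, [220.2, 226.3])]
top gate [(0.52, [298.1, 244.5])]
scene tray_bar [(0.84, [319.7, 252.7])]
scene gate_bar [(0.93, [337.4, 225.6])]
scene bin [(0.69, [366.1, 205.7]), (0.49, [326.9, 266.0])]
scene tray [(0.98, [324.5, 250.7])]
scene stand [(0.98, [335.9, 274.4]), (0.32, [232.2, 243.3])]
scene carton_a [(0.96, [326.8, 267.4]), (0.96, [295.1, 353.5]), (0.58, [344.5, 241.2])]
scene tape_roll [(0.63, [261.9, 323.1]), (0.58, [317.2, 240.3]), (0.16, [287.2, 178.6])]
scene gate [(0.67, [335.9, 221.3])]
```

View pics/topc.png

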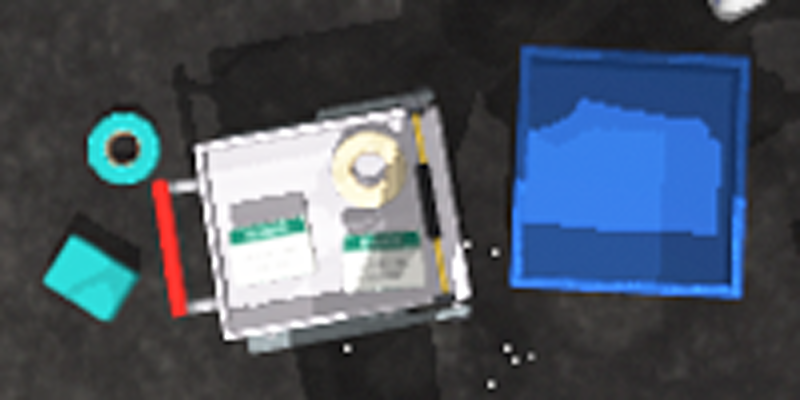

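View pics/scc.png

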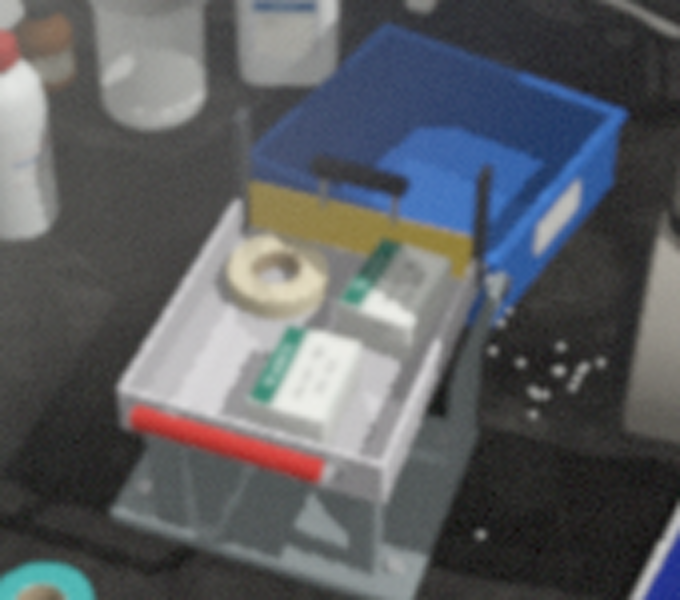

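```bash
cat > fit.py <<'E'
from h import *
from scipy.optimize import least_squares
T=lambda u,v:np.array([u/4+190-.375,v/4+190-.375]); S=lambda u,v:np.array([u/4+250-.375,v/4+170-.375])
def w(p,q):
    x,y,a=p; c,s=np.cos(a),np.sin(a); q=np.atleast_2d(q); return np.c_[x+c*q[:,0]-s*q[:,1],y+s*q[:,0]+c*q[:,1],q[:,2]]
E
python3 - <<'E'
from fit import *
top0=cv2.imread('pics/top0.png').astype(int); sc0=cv2.imread('pics/scene0.png').astype(int)
for n,im in(('top',top0),('scene',sc0)):
    m=(im[:,:,2]>150)&(im[:,:,1]<90)&(im[:,:,0]<90)
    if n=='top': m[:,:222]=0;m[:,245:]=0
    else: m[:,:275]=0;m[:,340:]=0;m[:265]=0;m[300:]=0
    v,u=np.nonzero(m); print(n,len(u),u.mean(),v.mean(),u.min(),u.max(),v.min(),v.max())
    (globals().__setitem__(n+'c',(u.mean(),v.mean())))
print('bar mid',tri(scenec,topc))
print('gate bar', tri(S(360,175),T(427,200)))
print('bar A',tri(S(133,418),T(161,181)),'B',tri(S(322,470),T(180,315)))
obs=[('top',T(161,181),(.061,.245,.160)),('top',T(180,315),(-.061,.245,.160)),('scene',S(133,418),(.061,.245,.160)),('scene',S(322,470),(-.061,.245,.160)),
 ('top',T(420,165),(.035,.008,.188)),('top',T(433,237),(-.035,.008,.188)),('scene',S(360,175),(0,.008,.181)),
 ('top',topc,(0,.245,.163)),('scene',scenec,(0,.245,.160))]
f=lambda p:np.concatenate([proj(n,w(p,q))[0]-uv for n,uv,q in obs])
r=least_squares(f,[.42,.08,0.1]); print('stand',r.x,np.round(r.fun.reshape(-1,2),1).tolist())
bc=[T(522,47),T(749,57),T(741,297),T(513,287)]
P=np.array([atz('top',c,.075) for c in bc]); print(P.round(4)); print('bin c',P.mean(0),[np.linalg.norm(P[i]-P[i-1]).round(4) for i in range(4)])
q=[(.11,.105,.075),(.11,-.105,.075),(-.11,-.105,.075),(-.11,.105,.075)]
ob=[('top',c,k) for c,k in zip(bc,q)]+[('scene',S(625,118),q[2]),('scene',S(388,25),q[1])]
g=lambda p:np.concatenate([proj(n,w(p,k))[0]-uv for n,uv,k in ob])
b=least_squares(g,[.42,-.12,0]); print('bin',b.x,np.round(b.fun.reshape(-1,2),1).tolist())
c,s=np.cos(r.x[2]),np.sin(r.x[2]); d=b.x[:2]-r.x[:2]
print('bin in stand',c*d[0]+s*d[1],-s*d[0]+c*d[1],b.x[2]-r.x[2],'target',w(r.x,(0,-.06,0)))
np.save('stand.npy',r.x);np.save('bin.npy',b.x)
E
```

```text
top 144 231.9375 251.27083333333334 228 236 235 268
scene 216 306.80555555555554 280.587962962963 283 329 272 289
bar mid (array([0.42641256, 0.21743499, 0.16166048]), np.float64(0.0032653336044596915))
gate bar (array([ 0.465196  , -0.01531402,  0.18344506]), np.float64(0.0017709369037145627))
bar A (array([0.48708913, 0.22680082, 0.15909045]), np.float64(0.0001312071436688549)) B (array([0.36663115, 0.20755789, 0.16332007]), np.float64(0.000384036404651967))
stand [ 0.46677885 -0.02467707  0.16452994] [[-0.1, 0.0], [0.3, 0.1], [0.0, -0.2], [0.1, 0.8], [0.5, -0.9], [0.6, 0.6], [-0.2, 0.3], [0.3, 0.3], [-0.7, 0.2]]
[[ 0.6157 -0.1012  0.075 ]
 [ 0.6035 -0.3173  0.075 ]
 [ 0.377  -0.3038  0.075 ]
 [ 0.3886 -0.0901  0.075 ]]
bin c [ 0.49620455 -0.20310642  0.075     ] [np.float64(0.2274), np.float64(0.2164), np.float64(0.227), np.float64(0.2141)]
bin [ 0.49535221 -0.20273212 -0.06010743] [[0.9, 1.1], [-0.8, 1.2], [-0.8, -0.6], [0.3, -0.9], [-0.6, -1.2], [0.2, 0.3]]
bin in stand -0.0009759032873440689 -0.18033048701952448 -0.22463736827066808 target [[ 0.47660617 -0.0838668   0.        ]]
```

```bash
cat >> h.py <<'E'
from scipy.spatial.transform import Rotation as Ro
def go(p,yaw=None):
    s=robot.observe(); R=Ro.from_euler('xyz',s['tool_rot']).as_matrix(); d=R.T@(np.array(p)-s['tool_pos'])*1000
    y0=np.arctan2(R[1,0],R[0,0]); t=0 if yaw is None else -np.degrees((yaw-y0+np.pi)%(2*np.pi)-np.pi)
    print('tcp',s['tool_pos'].round(4),'rot',s['tool_rot'].round(3),'t',s['time'],'-> shift',d.round(1),'turn',round(t,1))
E
python3 - <<'E'
from fit import *
b=np.load('bin.npy'); g=w(b,(0,-.102,0))[0]; print(g)
go([g[0],g[1],.14],b[2]); go([g[0],g[1],.045],b[2])
E
```

```text
[ 0.48922495 -0.30454792  0.        ]
tcp [ 0.1937 -0.488   0.2267] rot [3.141 0.    0.378] t 0.9 -> shift [342.4 -61.5  86.7] turn 25.1
tcp [ 0.1937 -0.488   0.2267] rot [3.141 0.    0.378] t 0.9 -> shift [342.4 -61.5 181.7] turn 25.1
```

```bash
python3 -m pendant '[[[38,-7,9],6],[[77,-14,19],12],[[115,-21,28],18],[[154,-28,38],25],[[193,-35,48],25],[[232,-42,58],25],[[271,-49,68],25],[[310,-55,78],25],[[342.4,-61.5,86.7],25.1],[[342.4,-61.5,86.7],25.1]]' 1 40; python3 - <<'E'
from fit import *
b=np.load('bin.npy'); g=w(b,(0,-.102,0))[0]
go([g[0],g[1],.045],b[2])
im=snap('top','top1.png');im2=snap('scene','scene1.png')
cv2.imwrite('pics/c1.png',np.vstack([cv2.resize(im[180:300,300:420],None,fx=4,fy=3),cv2.resize(im2[150:250,300:420],None,fx=4,fy=2.4)])[:,:,::-1])
E
```

```text
time: 1.73
tool_pos: [0.4929, -0.3003, 0.138]
tool_rot: [-3.139, 0.0, -0.055]
contact_force: [-1.1, 1.4, -0.2]
opening: 0.0915
tcp [ 0.4929 -0.3003  0.138 ] rot [-3.139  0.    -0.055] t 1.7333 -> shift [-3.4  4.7 93. ] turn 0.3
```

View pics/c1.png

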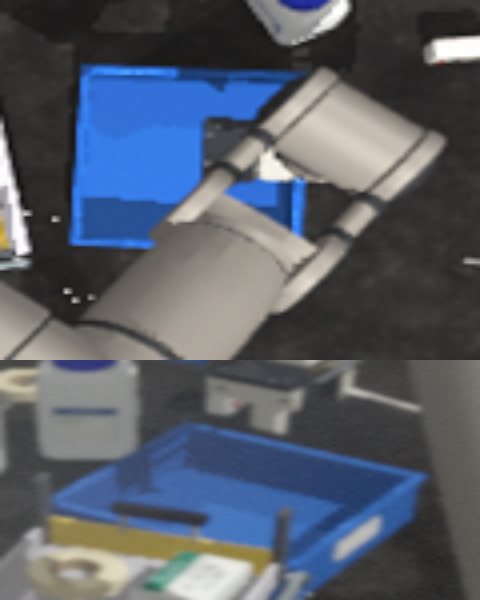

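```bash
python3 - <<'E'
from fit import *
s=robot.observe();p=s['tool_pos']
im=cv2.imread('pics/scene1.png'); 
for k in (-.046,0,.046):
  for z in(0,.05):
    q=proj('scene',p+[0,k,z])[0]; print(k,z,q); cv2.circle(im,(int(q[0]),int(q[1])),1,(0,0,255),-1)
b=np.load('bin.npy')
for a,c in((.11,.105),(.11,-.105),(-.11,-.105),(-.11,.105)):
    q=proj('scene',w(b,(a,c,.075)))[0]; cv2.circle(im,(int(q[0]),int(q[1])),1,(0,255,0),-1)
cv2.imwrite('pics/c2.png',cv2.resize(im[120:260,280:440],None,fx=4,fy=4))
E
```

```text
-0.046 0 [381.53230042 164.41782018]
-0.046 0.05 [382.62309284 151.56841402]
0 0 [375.53960795 171.36214194]
0 0.05 [376.52415679 158.38745836]
0.046 0 [369.28999656 178.60418092]
0.046 0.05 [370.15796697 165.50531143]
```

View pics/c2.png

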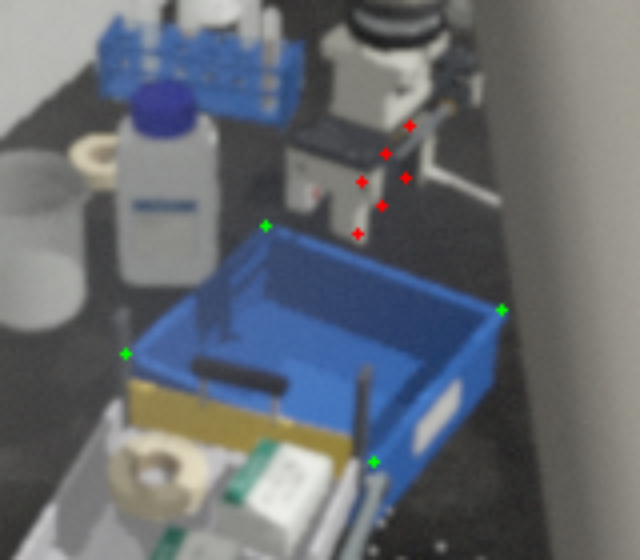

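```bash
python3 - <<'E'
from fit import *
s=robot.observe();p=s['tool_pos'];print(p,s['tool_rot'])
R=Ro.from_euler('xyz',s['tool_rot']).as_matrix()
im2=snap('scene','scene2.png')[:,:,::-1].copy(); im=snap('top','top2.png')[:,:,::-1].copy()
for n,i in(('scene',im2),('top',im)):
  for k in (-.046,.046):
    for ax,col in((0,(0,255,0)),(1,(0,0,255))):
      q=proj(n,p+R[:,ax]*k)[0]; print(n,k,ax,q); i[int(round(q[1])),int(round(q[0]))]=col
o=np.hstack([cv2.resize(im2[110:210,320:420],None,fx=4,fy=4,interpolation=0),cv2.resize(im[180:280,330:430],None,fx=4,fy=4,interpolation=0)])
cv2.imwrite('pics/c3.png',o)
E
```

```text
[ 0.48982691 -0.30347017  0.13938291] [-3.14122156e+00  1.14173155e-03 -5.73899324e-02]
scene -0.046 0 [388.31071664 175.84165641]
scene -0.046 1 [368.54711776 178.34620783]
scene 0.046 0 [363.1334595  167.01063866]
scene 0.046 1 [382.25524273 164.65459793]
top -0.046 0 [375.51245061 245.37578606]
top -0.046 1 [363.30854029 232.16955658]
top 0.046 0 [376.29802708 220.20137934]
top 0.046 1 [388.51259146 233.3266939 ]
```

View pics/c3.png

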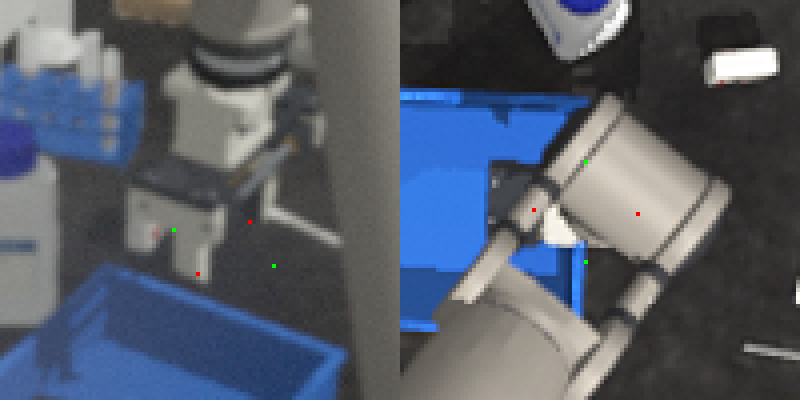

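```bash
python3 -m pendant '[[[-0.5,1,35],0],[[-0.5,1,70],0],[[-0.5,1,94.4],0],[[-0.5,1,94.4],0]]' 1 40;  python3 -m pendant '[[[0,0,0],0],[[0,0,0],0],[[0,0,0],0],[[0,0,0],0],[[0,0,0],0],[[0,0,0],0]]' 0 40; python3 - <<'E'
from fit import *
s=np.load('stand.npy'); print(robot.observe()['opening'])
snap('scene','scene3.png')
for y in(-.166,-.162,-.158):
  g=w(s,(0,y,0))[0]; go([g[0],g[1],.045],s[2])
E
```

```text
time: 2.27
tool_pos: [0.4844, -0.3053, 0.0417]
tool_rot: [-3.137, 0.007, -0.063]
contact_force: [-0.2, 0.0, -0.4]
opening: 0.0919
time: 2.77
tool_pos: [0.4848, -0.3056, 0.0427]
tool_rot: [-3.138, 0.006, -0.063]
contact_force: [0.1, -0.3, 0.1]
opening: 0.0564
0.056411929338921474
tcp [ 0.4848 -0.3055  0.0424] rot [-3.138  0.006 -0.063] t 2.8167 -> shift [   1.8 -117.4   -2.2] turn -13.0
tcp [ 0.4848 -0.3055  0.0424] rot [-3.138  0.006 -0.063] t 2.8167 -> shift [   0.9 -121.3   -2.2] turn -13.0
tcp [ 0.4848 -0.3055  0.0424] rot [-3.138  0.006 -0.063] t 2.8167 -> shift [   0.  -125.2   -2.2] turn -13.0
```

View pics/scene3.png

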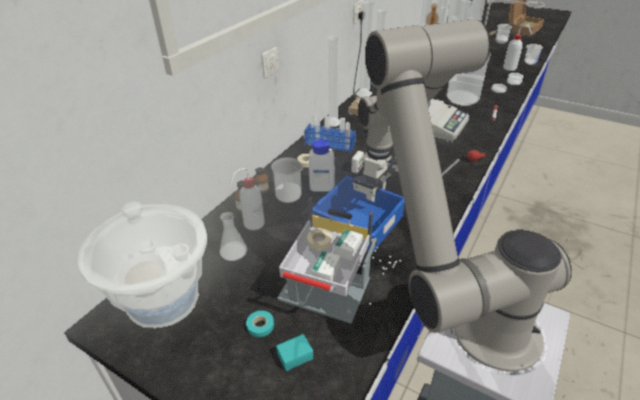

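Gripper is straddling the bin's far wall (around pixel 372,185), fingers still closing slowly.

```bash
python3 -m pendant '[[[0,0,0],0],[[0,0,0],0],[[0,0,0],0],[[0,0,0],0],[[0,0,0],0],[[0,0,0],0],[[0,0,0],0],[[0,0,0],0]]' 0 40; python3 - <<'E'
from fit import *
s=np.load('stand.npy')
for y in(-.166,-.162,-.158):
  g=w(s,(0,y,0))[0]; go([g[0],g[1],.042],s[2])
E
```

```text
time: 3.48
tool_pos: [0.4847, -0.3056, 0.0424]
tool_rot: [-3.138, 0.006, -0.063]
contact_force: [0.1, 0.6, 0.7]
opening: 0.0056
tcp [ 0.4847 -0.3056  0.0424] rot [-3.138  0.006 -0.063] t 3.4833 -> shift [   1.9 -117.5    0.7] turn -13.0
tcp [ 0.4847 -0.3056  0.0424] rot [-3.138  0.006 -0.063] t 3.4833 -> shift [   1.  -121.4    0.8] turn -13.0
tcp [ 0.4847 -0.3056  0.0424] rot [-3.138  0.006 -0.063] t 3.4833 -> shift [ 1.000e-01 -1.253e+02  8.000e-01] turn -13.0
```

```bash
python3 -m pendant '[[[0,-10,0],-3],[[0,-22,0],-6],[[0,-34,0],-9],[[-1,-46,0],-12],[[-2,-58,0],-13],[[-3,-70,0],-13],[[-3,-82,0],-13],[[-3,-94,0],-13],[[-3,-104,0],-13],[[-3,-104,0],-13]]' 0 40; python3 - <<'E'
from fit import *
s=np.load('stand.npy')
im=snap('top','top4.png')
cv2.imwrite('pics/c4.png',cv2.resize(im[180:300,220:400],None,fx=4,fy=4,interpolation=2)[:,:,::-1])
for y in(-.166,-.162,-.158):
  g=w(s,(-.0045,y,0))[0]; go([g[0],g[1],.042],s[2])
E
```

```text
time: 4.32
tool_pos: [0.488, -0.1991, 0.0424]
tool_rot: [-3.135, 0.006, 0.166]
contact_force: [-0.5, 0.2, -5.7]
opening: 0.0059
tcp [ 0.4882 -0.2003  0.0426] rot [-3.136  0.006  0.166] t 4.3667 -> shift [  3.2 -10.8   0.6] turn 0.1
tcp [ 0.4882 -0.2003  0.0426] rot [-3.136  0.006  0.166] t 4.3667 -> shift [  3.2 -14.8   0.6] turn 0.1
tcp [ 0.4882 -0.2003  0.0426] rot [-3.136  0.006  0.166] t 4.3667 -> shift [  3.2 -18.8   0.6] turn 0.1
```

View pics/c4.png

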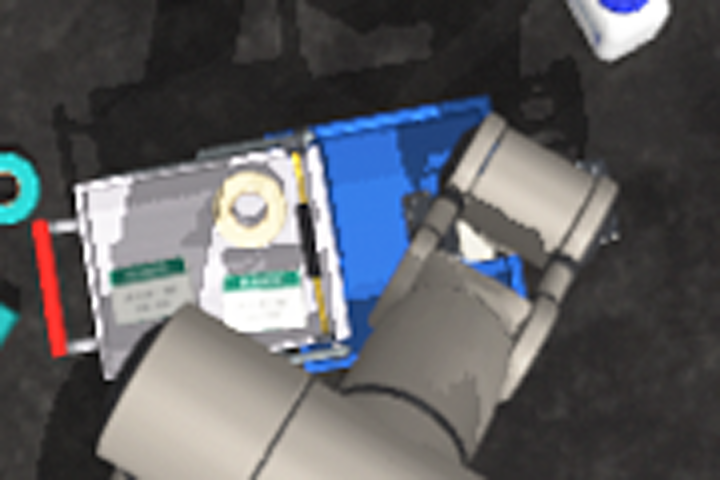

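```bash
python3 -m pendant '[[[1.5,-4,0],0],[[3,-8,0],0],[[3.2,-11,0],0],[[3.2,-13,0],0],[[3.2,-15,0],0],[[3.2,-15,0],0]]'; python3 - <<'E'
from fit import *
s=np.load('stand.npy')
for y in(-.162,):
  g=w(s,(-.0045,y,0))[0]; go([g[0],g[1],.042],s[2])
E
```

```text
time: 4.87
tool_pos: [0.489, -0.1865, 0.043]
tool_rot: [-3.139, 0.006, 0.166]
contact_force: [-1.8, -5.8, -4.7]
opening: 0.0056
tcp [ 0.489  -0.1865  0.043 ] rot [-3.139  0.006  0.166] t 4.8667 -> shift [ 0.1 -1.3  1. ] turn 0.1
```

```bash
python3 -m pendant '[[[0,-2,0],0],[[0,-4,0],0],[[0,-4,0],0],[[0,-4,0],0]]'; python3 - <<'E'
from fit import *
s=np.load('stand.npy')
for y in(-.162,):
  g=w(s,(-.0045,y,0))[0]; go([g[0],g[1],.042],s[2])
im=snap('top','top5.png')
b=w([*s],(0,-.06,0))[0]; p=[b[0],b[1],s[2]]
im=im[:,:,::-1].copy()
for a,c in((.11,.105),(.11,-.105),(-.11,-.105),(-.11,.105)):
    q=proj('top',w(p,(a,c,.075)))[0]; cv2.circle(im,(int(q[0]+.5),int(q[1]+.5)),0,(0,255,0),-1)
cv2.imwrite('pics/c5.png',cv2.resize(im[180:300,220:400],None,fx=4,fy=4,interpolation=0))
E
```

```text
time: 5.2
tool_pos: [0.4889, -0.1864, 0.044]
tool_rot: [3.138, 0.004, 0.166]
contact_force: [-3.5, -15.2, -3.1]
opening: 0.0061
tcp [ 0.4889 -0.1864  0.044 ] rot [3.138 0.004 0.166] t 5.2 -> shift [ 0.1 -1.2  2. ] turn 0.1
```

View pics/c5.png

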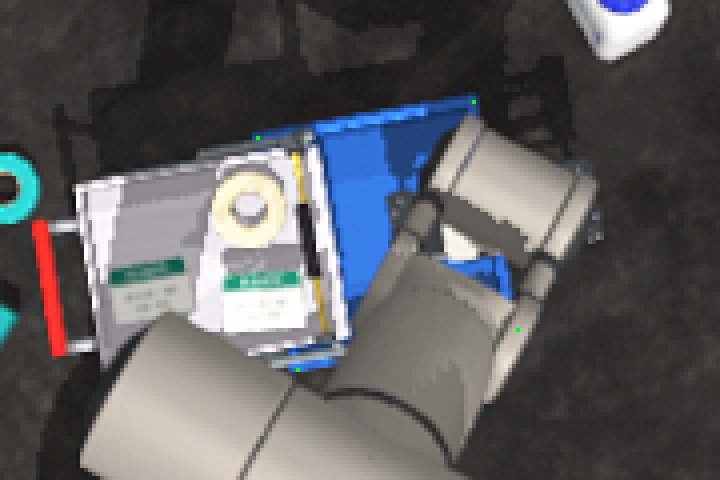

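```bash
python3 -m pendant '[[[0,0,0],0],[[0,0,0],0],[[0,0,0],0],[[0,0,0],0],[[0,0,0],0]]' 0.45; python3 -m pendant '[[[0,0,-30],0],[[0,0,-65],0],[[0,0,-100],0],[[0,0,-140],0],[[0,0,-180],0],[[0,0,-200],0],[[0,0,-200],0]]' 0.5; python3 - <<'E'
from fit import *
s=np.load('stand.npy')
g=w(s,(0,.008,0))[0]; go([g[0],g[1],.24],s[2]);go([g[0],g[1],.162],s[2])
E
```

```text
time: 5.67
tool_pos: [0.489, -0.186, 0.0441]
tool_rot: [3.138, 0.004, 0.166]
contact_force: [0.2, 0.4, 0.8]
opening: 0.0347
time: 6.25
tool_pos: [0.4918, -0.1859, 0.2496]
tool_rot: [3.132, -0.004, 0.167]
contact_force: [-0.0, -0.4, -0.4]
opening: 0.0457
tcp [ 0.4918 -0.1859  0.2496] rot [ 3.132 -0.004  0.167] t 6.25 -> shift [   2.  -171.2    8. ] turn 0.1
tcp [ 0.4918 -0.1859  0.2496] rot [ 3.132 -0.004  0.167] t 6.25 -> shift [   1.7 -171.9   86. ] turn 0.1
```

```bash
python3 -m pendant '[[[0,-35,0],0],[[1,-75,0],0],[[1,-115,4],0],[[2,-150,6],0],[[2,-171,8],0],[[2,-171,8],0],[[2,-171,8],0]]'; python3 - <<'E'
from fit import *
s=np.load('stand.npy')
g=w(s,(0,.008,0))[0]; go([g[0],g[1],.162],s[2])
im=snap('scene','scene6.png')
cv2.imwrite('pics/c6.png',cv2.resize(im[170:300,270:430],None,fx=4,fy=4,interpolation=2)[:,:,::-1])
im=snap('top','top6.png')
cv2.imwrite('pics/c6t.png',cv2.resize(im[170:300,220:420],None,fx=4,fy=4,interpolation=2)[:,:,::-1])
E
```

```text
time: 6.83
tool_pos: [0.465, -0.0159, 0.2394]
tool_rot: [3.132, -0.003, 0.17]
contact_force: [0.3, -0.0, -0.4]
opening: 0.0458
tcp [ 0.465  -0.0159  0.2394] rot [ 3.132e+00 -3.000e-03  1.700e-01] t 6.8333 -> shift [ 0.1  0.2 77.4] turn 0.3
```

View pics/c6.png

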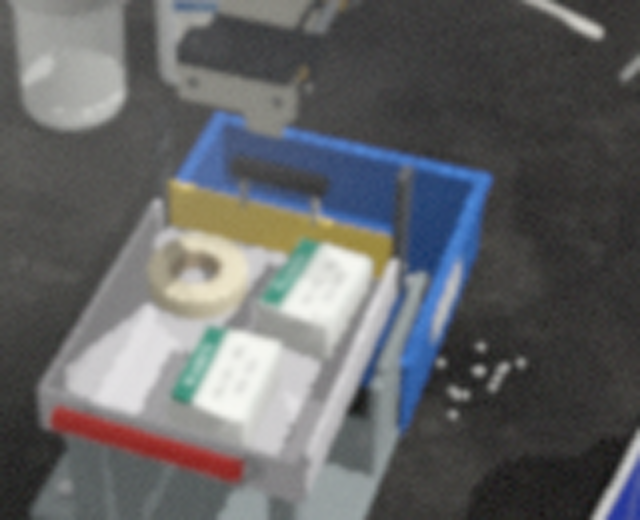

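View pics/c6t.png

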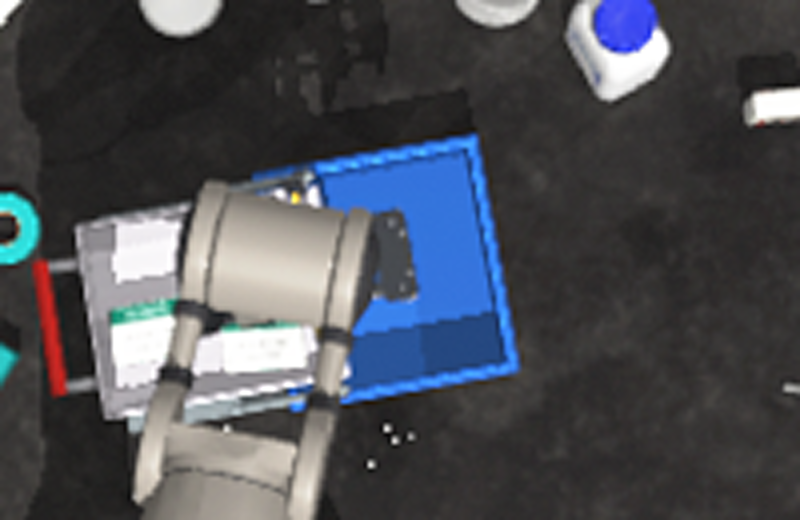

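```bash
python3 - <<'E'
from fit import *
s=np.load('stand.npy')
for u,v in((478,140),(517,370)):
    P=atz('top',(u/4+220-.375,v/4+170-.375),.075); c,k=np.cos(s[2]),np.sin(s[2]); d=P[:2]-s[:2]; print(c*d[0]+k*d[1],-k*d[0]+c*d[1])
E
python3 -m pendant '[[[0,0,30],0],[[0,0,60],0],[[0,0,77],0],[[0,0,77],0]]'; python3 -m pendant '[[[0,0,0],0],[[0,0,0],0],[[0,0,0],0],[[0,0,0],0],[[0,0,0],0],[[0,0,0],0],[[0,0,0],0],[[0,0,0],0]]' 0 30
```

```text
0.10938149392657322 -0.16900489729494295
-0.11089669735239888 -0.16584468995433488
time: 7.27
tool_pos: [0.4639, -0.0191, 0.1591]
tool_rot: [3.134, 0.003, 0.165]
contact_force: [-0.1, 0.2, 0.2]
opening: 0.0462
time: 7.93
tool_pos: [0.4642, -0.0185, 0.1599]
tool_rot: [3.135, 0.002, 0.165]
contact_force: [-0.4, 5.6, 5.8]
opening: 0.0138
```

```bash
python3 -m pendant '[[[0,0,-10],0],[[0,0,-22],0],[[0,0,-34],0],[[0,0,-46],0],[[0,0,-56],0],[[0,0,-64],0],[[0,0,-66],0],[[0,0,-66],0],[[0,0,-66],0],[[0,0,-66],0]]'; python3 - <<'E'
from fit import *
im=snap('scene','scene7.png')
cv2.imwrite('pics/c7.png',cv2.resize(im[130:300,270:430],None,fx=3.5,fy=3.5,interpolation=2)[:,:,::-1])
E
```

```text
time: 8.77
tool_pos: [0.4641, -0.0183, 0.2251]
tool_rot: [3.135, 0.003, 0.165]
contact_force: [3.7, -3.8, -12.5]
opening: 0.0135
```

View pics/c7.png

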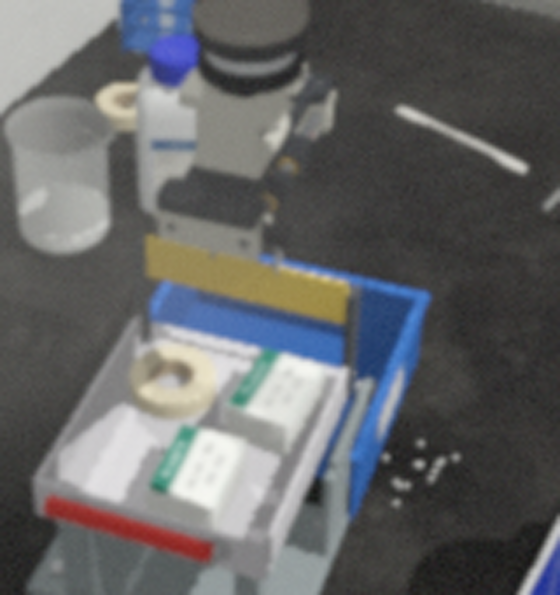

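```bash
python3 -m pendant '[[[0,0,0],0],[[0,0,0],0],[[0,0,0],0],[[0,0,0],0],[[0,0,0],0]]' 0.5;  python3 -m pendant '[[[0,0,-30],0],[[0,0,-65],0],[[0,0,-70],0],[[0,0,-70],0]]' 0.35; python3 - <<'E'
from fit import *
s=np.load('stand.npy')
g=w(s,(0,.245,0))[0]; go([g[0],g[1],.25],s[2]); go([g[0],g[1],.146],s[2])
E
```

```text
time: 9.23
tool_pos: [0.4643, -0.0182, 0.2257]
tool_rot: [3.135, 0.002, 0.165]
contact_force: [0.0, -0.5, 0.6]
opening: 0.0421
time: 9.57
tool_pos: [0.4655, -0.0178, 0.2983]
tool_rot: [3.132, -0.004, 0.165]
contact_force: [0.2, -0.5, 0.5]
opening: 0.0321
tcp [ 0.4655 -0.0178  0.2983] rot [ 3.132 -0.004  0.165] t 9.5667 -> shift [ 1.000e-01 -2.384e+02  4.610e+01] turn 0.0
tcp [ 0.4655 -0.0178  0.2983] rot [ 3.132 -0.004  0.165] t 9.5667 -> shift [  -0.3 -239.4  150.1] turn 0.0
```

```bash
python3 -m pendant '[[[0,-35,0],0],[[0,-75,0],0],[[0,-115,0],0],[[0,-155,10],0],[[0,-195,30],0],[[0,-230,46],0],[[0,-238.5,46],0],[[0,-238.5,46],0],[[0,-238.5,46],0]]' 0.35; python3 - <<'E'
from fit import *
s=np.load('stand.npy')
g=w(s,(0,.245,0))[0]; go([g[0],g[1],.146],s[2])
im=snap('scene','scene8.png')
cv2.imwrite('pics/c8.png',cv2.resize(im[150:320,250:410],None,fx=3.5,fy=3.5,interpolation=2)[:,:,::-1])
im=snap('top','top8.png')
cv2.imwrite('pics/c8t.png',cv2.resize(im[170:300,200:400],None,fx=4,fy=4,interpolation=2)[:,:,::-1])
E
```

```text
time: 10.32
tool_pos: [0.4262, 0.2169, 0.2494]
tool_rot: [3.132, -0.002, 0.167]
contact_force: [-0.0, -0.2, -0.1]
opening: 0.0324
tcp [0.4262 0.2169 0.2494] rot [ 3.132e+00 -2.000e-03  1.670e-01] t 10.3167 -> shift [  0.2  -1.  103.4] turn 0.1
```

View pics/c8.png

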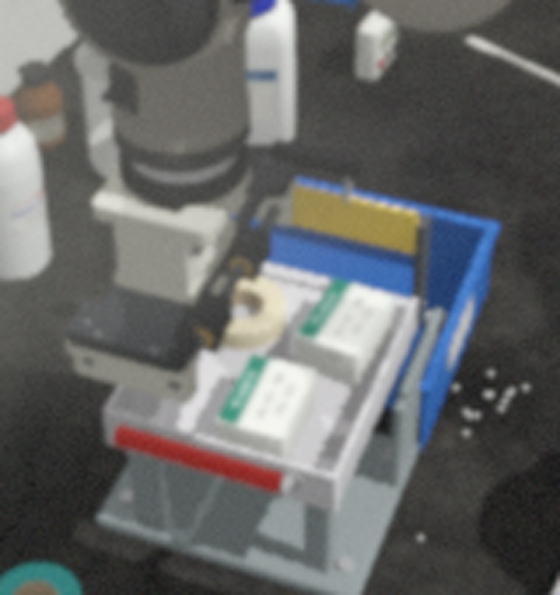

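View pics/c8t.png

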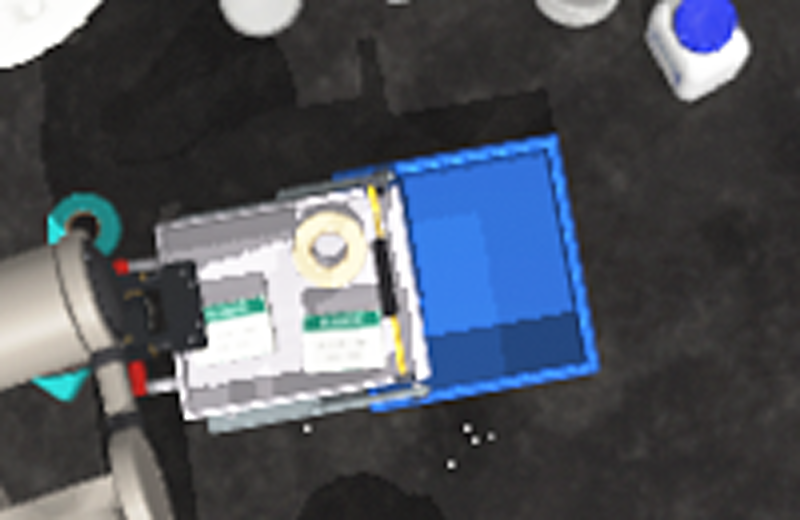

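```bash
python3 -m pendant '[[[0,-1,30],0],[[0,-1,60],0],[[0,-1,85],0],[[0,-1,95],0],[[0,-1,101],0],[[0,-1,101],0]]' 0.35; python3 -m pendant '[[[0,0,0],0],[[0,0,0],0],[[0,0,0],0],[[0,0,0],0],[[0,0,0],0]]' 0 25; python3 - <<'E'
from fit import *
s=np.load('stand.npy'); t=robot.observe(); p=t['tool_pos']; R=Ro.from_euler('xyz',t['tool_rot']).as_matrix()
print(p,t['opening'])
r=np.hypot(.245,.055);a=np.arctan2(.055,.245)
b0=w(s,(0,r*np.cos(a),.105+r*np.sin(a)))[0]
for th in np.arange(.05,.91,.05):
    b=w(s,(0,r*np.cos(a+th),.105+r*np.sin(a+th)))[0]; print(round(th,2),(R.T@(b-b0)*1000).round(0))
E
```

```text
time: 10.92
tool_pos: [0.4276, 0.2148, 0.1487]
tool_rot: [3.132, -0.003, 0.162]
contact_force: [0.4, -0.4, -0.2]
opening: 0.0322
time: 11.33
tool_pos: [0.4282, 0.2159, 0.1497]
tool_rot: [3.134, -0.005, 0.162]
contact_force: [-0.4, 5.0, 2.3]
opening: 0.0132
[0.42817589 0.21590686 0.14973413] 0.013223599714516861
0.05 [  0.   3. -12.]
0.1 [  0.   7. -24.]
0.15 [  0.  11. -36.]
0.2 [  0.  16. -47.]
0.25 [  0.  22. -59.]
0.3 [  0.  28. -70.]
0.35 [  1.  34. -80.]
0.4 [  1.  41. -91.]
0.45 [   1.   49. -101.]
0.5 [   1.   57. -110.]
0.55 [   1.   66. -119.]
0.6 [   1.   75. -128.]
0.65 [   1.   84. -136.]
0.7 [   1.   94. -144.]
0.75 [   1.  104. -151.]
0.8 [   1.  115. -158.]
0.85 [   1.  126. -164.]
0.9 [   1.  137. -170.]
```

```bash
python3 -m pendant '[[[0,0,0],0],[[0,0,0],0],[[0,0,4],0],[[0,0,6.5],0],[[0,0,6.5],0]]' 0.3; python3 -m pendant '[[[0,0,0],0],[[0,0,0],0],[[0,0,0],0],[[0,0,0],0],[[0,0,0],0]]' 0 25; python3 -m pendant '[[[0,3,-12],0],[[0,7,-24],0],[[0,11,-36],0],[[0,16,-47],0],[[0,22,-59],0],[[0,28,-70],0],[[0,34,-80],0],[[0,38,-86],0],[[1,41,-91],0],[[1,41,-91],0]]' 0 25;  python3 - <<'E'
from fit import *
im=snap('scene','scene9.png')
cv2.imwrite('pics/c9.png',cv2.resize(im[150:320,250:410],None,fx=3.5,fy=3.5,interpolation=2)[:,:,::-1])
E
```

```text
time: 11.75
tool_pos: [0.4278, 0.2155, 0.1425]
tool_rot: [3.133, -0.004, 0.162]
contact_force: [0.1, -0.3, -1.4]
opening: 0.0275
time: 12.17
tool_pos: [0.4277, 0.2158, 0.1424]
tool_rot: [3.134, -0.004, 0.162]
contact_force: [0.2, 2.3, -2.1]
opening: 0.0131
time: 13.0
tool_pos: [0.4341, 0.1766, 0.2344]
tool_rot: [3.136, -0.003, 0.161]
contact_force: [-3.2, 6.0, -0.3]
opening: 0.0133
```

View pics/c9.png

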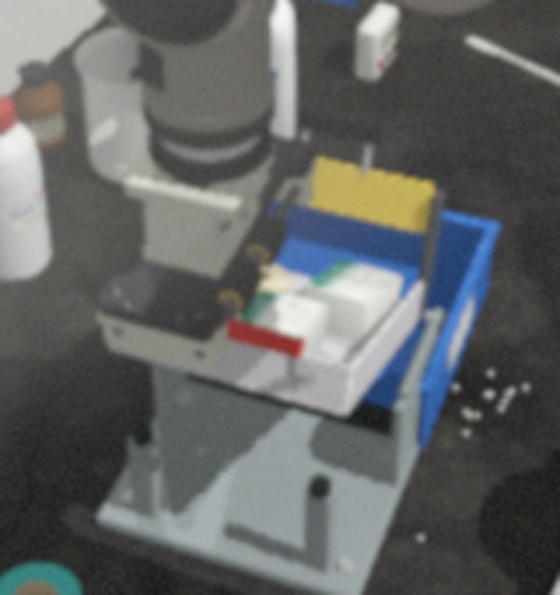

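```bash
python3 -m pendant '[[[0,4,-5],0],[[0,8,-10],0],[[0,12,-15],0],[[0,16,-19],0],[[0,20,-24],0],[[0,25,-28],0],[[0,29,-32],0],[[0,34,-37],0],[[0,34,-37],0],[[0,34,-37],0]]' 0 25;  python3 - <<'E'
from fit import *
im=snap('scene','scene10.png')
cv2.imwrite('pics/c10.png',cv2.resize(im[150:320,250:410],None,fx=3.5,fy=3.5,interpolation=2)[:,:,::-1])
E
```

```text
time: 13.88
tool_pos: [0.4393, 0.145, 0.2728]
tool_rot: [3.14, -0.005, 0.161]
contact_force: [-2.6, 9.5, 7.9]
opening: 0.0132
```

View pics/c10.png

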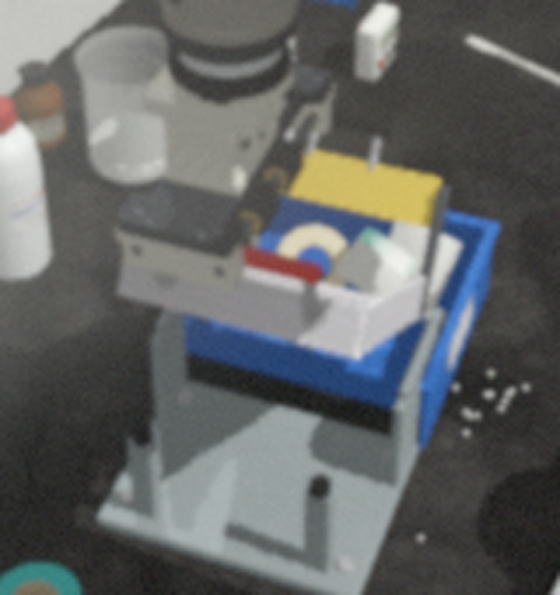

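Things are sliding in; hold here a moment and look from the top.

```bash
python3 -m pendant '[[[0,0,0],0],[[0,0,0],0],[[0,0,0],0],[[0,0,0],0],[[0,0,0],0],[[0,0,0],0],[[0,0,0],0]]';  python3 - <<'E'
from fit import *
im=snap('scene','scene11.png'); im2=snap('top','top11.png')
cv2.imwrite('pics/c11.png',np.hstack([cv2.resize(im[170:310,280:400],None,fx=3.3,fy=3.3,interpolation=2),cv2.resize(im2[170:310,240:360],None,fx=3.3,fy=3.3,interpolation=2)])[:,:,::-1])
E
```

```text
time: 14.52
tool_pos: [0.4392, 0.1453, 0.2727]
tool_rot: [3.14, -0.005, 0.161]
contact_force: [-0.4, 3.3, 0.6]
opening: 0.0132
```

View pics/c11.png

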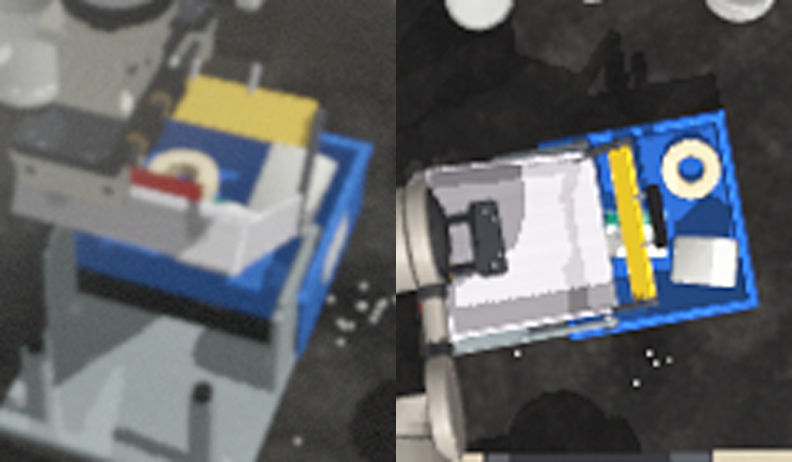

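```bash
python3 -m pendant '[[[0,5,-4],0],[[0,10,-8],0],[[0,14,-12],0],[[0,19,-16],0],[[0,24,-20],0],[[0,29,-23],0],[[0,29,-23],0],[[0,29,-23],0]]';  python3 - <<'E'
from fit import *
im=snap('scene','scene12.png'); im2=snap('top','top12.png')
cv2.imwrite('pics/c12.png',np.hstack([cv2.resize(im[170:310,280:400],None,fx=3.3,fy=3.3,interpolation=2),cv2.resize(im2[200:270,290:350],None,fx=6.6,fy=6.6,interpolation=2)])[:,:,::-1])
E
```

```text
time: 15.28
tool_pos: [0.4439, 0.1172, 0.297]
tool_rot: [-3.141, -0.007, 0.161]
contact_force: [-2.4, 7.3, 7.2]
opening: 0.0129
```

View pics/c12.png

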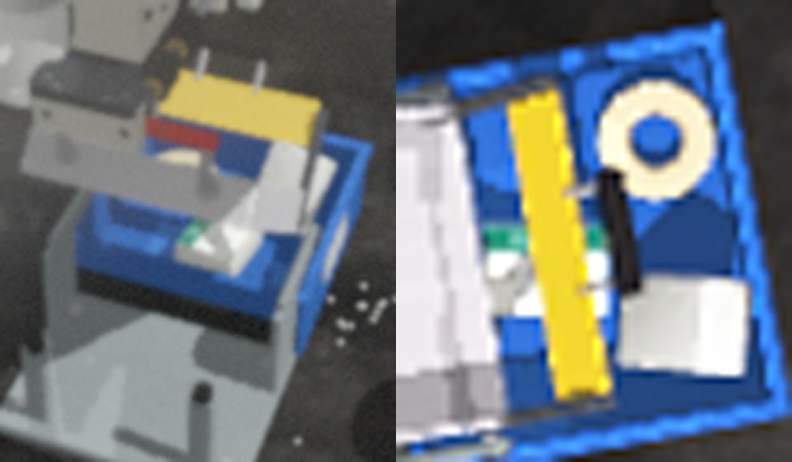

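```bash
python3 -m pendant '[[[0,-10,7],0],[[0,-20,15],0],[[0,-29,23],0],[[0,-38,32],0],[[0,-47,41],0],[[0,-55,50],0],[[-1,-63,60],0],[[-1,-70,71],0],[[-1,-70,71],0]]'; python3 - <<'E'
from fit import *
s=np.load('stand.npy'); g=[.4277,.2158,.1424]; go(g,.162)
E
```

```text
time: 16.13
tool_pos: [0.4324, 0.1868, 0.2231]
tool_rot: [3.14, -0.006, 0.163]
contact_force: [5.1, -5.1, -6.1]
opening: 0.0127
tcp [0.4324 0.1868 0.2231] rot [ 3.14  -0.006  0.163] t 16.1333 -> shift [ -0.5 -29.5  80.6] turn 0.0
```

```bash
python3 -m pendant '[[[0,-6,10],0],[[0,-12,21],0],[[0,-18,33],0],[[0,-22,45],0],[[0,-26,57],0],[[0,-28,68],0],[[0,-29.5,78],0],[[0,-29.5,80],0],[[0,-29.5,80],0],[[0,-29.5,80],0]]'; python3 - <<'E'
from fit import *
g=[.4277,.2158,.1424]; go(g,.162)
im=snap('scene','scene13.png'); im2=snap('top','top13.png')
cv2.imwrite('pics/c13.png',np.hstack([cv2.resize(im[170:310,270:390],None,fx=3.3,fy=3.3,interpolation=2),cv2.resize(im2[170:310,220:360],None,fx=3.3,fy=3.3,interpolation=2)])[:,:,::-1])
E
```

```text
time: 16.97
tool_pos: [0.4296, 0.2163, 0.1448]
tool_rot: [3.139, -0.011, 0.163]
contact_force: [-1.9, -5.0, 17.0]
opening: 0.0134
tcp [0.4296 0.2163 0.1448] rot [ 3.139 -0.011  0.163] t 16.9667 -> shift [-1.9  0.2  2.4] turn 0.1
```

View pics/c13.png

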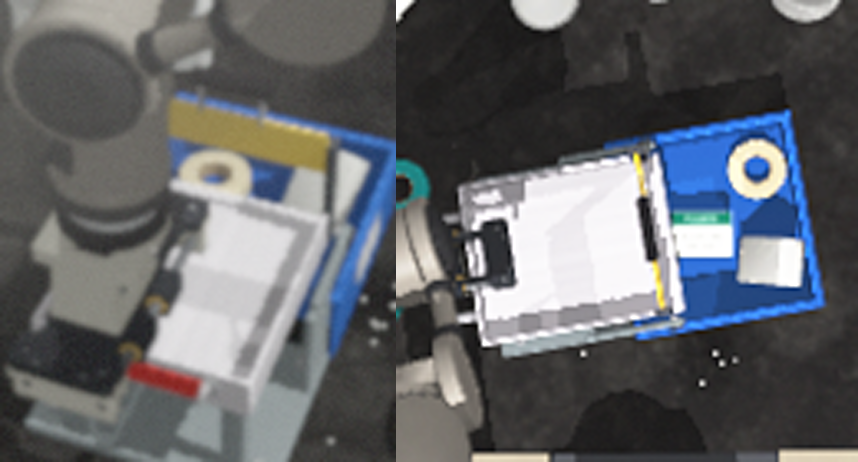

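```bash
python3 -m pendant '[[[0,0,0],0],[[0,0,0],0],[[0,0,0],0],[[0,0,0],0]]' 0.3; python3 -m pendant '[[[0,0,-25],0],[[0,0,-60],0],[[0,0,-100],0],[[0,0,-140],0],[[0,0,-157],0],[[0,0,-157],0]]' 0.5; python3 - <<'E'
from fit import *
s=np.load('stand.npy')
g=w(s,(0,.008,0))[0]; go([g[0],g[1],.30],s[2]); go([.4642,-.0183,.30],.165)
E
```

```text
time: 17.4
tool_pos: [0.4292, 0.2167, 0.1443]
tool_rot: [3.14, -0.01, 0.163]
contact_force: [0.6, -0.2, -0.1]
opening: 0.0274
time: 17.9
tool_pos: [0.4293, 0.2176, 0.3056]
tool_rot: [3.141, -0.019, 0.164]
contact_force: [0.5, -0.2, -0.5]
opening: 0.0455
tcp [0.4293 0.2176 0.3056] rot [ 3.141 -0.019  0.164] t 17.9 -> shift [ -2.6 237.1   5.6] turn -0.1
tcp [0.4293 0.2176 0.3056] rot [ 3.141 -0.019  0.164] t 17.9 -> shift [ -4.1 238.4   5.6] turn -0.1
```

```bash
python3 -m pendant '[[[0,35,0],0],[[-1,75,0],0],[[-2,115,0],0],[[-2,155,0],0],[[-3,195,2],0],[[-3,230,5],0],[[-3,237.5,5],0],[[-3,237.5,5],0],[[-3,237.5,5],0]]' 0.5; python3 - <<'E'
from fit import *
s=np.load('stand.npy')
go([.4642,-.0183,.227],.165)
im=snap('scene','scene14.png'); im2=snap('top','top14.png')
cv2.imwrite('pics/c14.png',np.hstack([cv2.resize(im[150:290,270:390],None,fx=3.3,fy=3.3,interpolation=2),cv2.resize(im2[170:310,220:360],None,fx=3.3,fy=3.3,interpolation=2)])[:,:,::-1])
E
```

```text
time: 18.65
tool_pos: [0.4647, -0.0168, 0.2996]
tool_rot: [-3.14, -0.017, 0.162]
contact_force: [0.3, 0.2, 0.3]
opening: 0.0457
tcp [ 0.4647 -0.0168  0.2996] rot [-3.14  -0.017  0.162] t 18.65 -> shift [-2.   1.5 72.6] turn -0.1
```

View pics/c14.png

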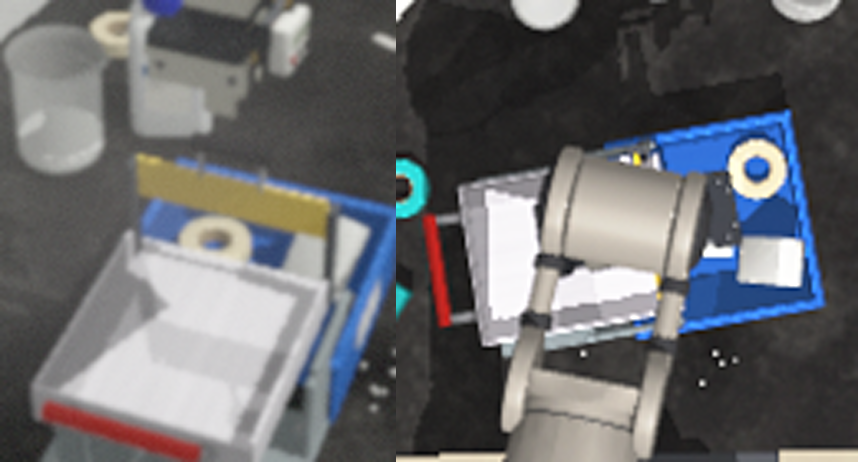

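```bash
python3 -m pendant '[[[-1,1,30],0],[[-1,1,60],0],[[-1,1,72],0],[[-1,1,72],0]]' 0.5; python3 -m pendant '[[[0,0,0],0],[[0,0,0],0],[[0,0,0],0],[[0,0,0],0],[[0,0,0],0],[[0,0,0],0],[[0,0,0],0]]' 0 30;  python3 -m pendant '[[[0,0,10],0],[[0,0,22],0],[[0,0,34],0],[[0,0,46],0],[[0,0,56],0],[[0,0,63],0],[[0,0,67],0],[[0,0,67],0],[[0,0,67],0]]'
```

```text
time: 19.08
tool_pos: [0.4634, -0.0147, 0.2254]
tool_rot: [-3.139, -0.012, 0.167]
contact_force: [0.1, 0.1, 0.5]
opening: 0.0457
time: 19.67
tool_pos: [0.4645, -0.0179, 0.2264]
tool_rot: [3.138, -0.014, 0.167]
contact_force: [0.7, -13.3, -0.5]
opening: 0.014
time: 20.42
tool_pos: [0.465, -0.0182, 0.1609]
tool_rot: [3.137, -0.014, 0.167]
contact_force: [-8.6, -1.7, 12.9]
opening: 0.014
```

```bash
python3 -m pendant '[[[0,0,0],0],[[0,0,0],0],[[0,0,0],0],[[0,0,0],0],[[0,0,0],0],[[0,0,0],0]]' 0.5; python3 -m pendant '[[[0,0,-30],0],[[0,0,-65],0],[[0,0,-100],0],[[0,0,-120],0],[[0,0,-120],0]]' 0.5;python3 -m pendant '[[[0,40,0],0],[[0,80,0],0],[[0,120,0],0],[[0,160,0],0],[[0,200,0],0],[[0,240,0],0],[[0,280,0],0],[[0,290,0],0],[[0,290,0],0]]'; python3 - <<'E'
from fit import *
im=snap('scene','scene15.png'); im2=snap('top','top15.png')
cv2.imwrite('pics/c15.png',np.hstack([cv2.resize(im[150:290,270:390],None,fx=3.3,fy=3.3,interpolation=2),cv2.resize(im2[170:310,220:360],None,fx=3.3,fy=3.3,interpolation=2)])[:,:,::-1])
E
```

```text
time: 20.92
tool_pos: [0.4651, -0.0182, 0.1607]
tool_rot: [3.137, -0.014, 0.167]
contact_force: [0.6, 0.3, -0.1]
opening: 0.045
time: 21.33
tool_pos: [0.4654, -0.0183, 0.2853]
tool_rot: [3.134, -0.022, 0.167]
contact_force: [1.0, 0.1, -0.1]
opening: 0.0461
time: 22.08
tool_pos: [0.5132, -0.307, 0.2853]
tool_rot: [3.136, -0.021, 0.163]
contact_force: [-0.5, 0.2, -0.3]
opening: 0.0459
```

View pics/c15.png

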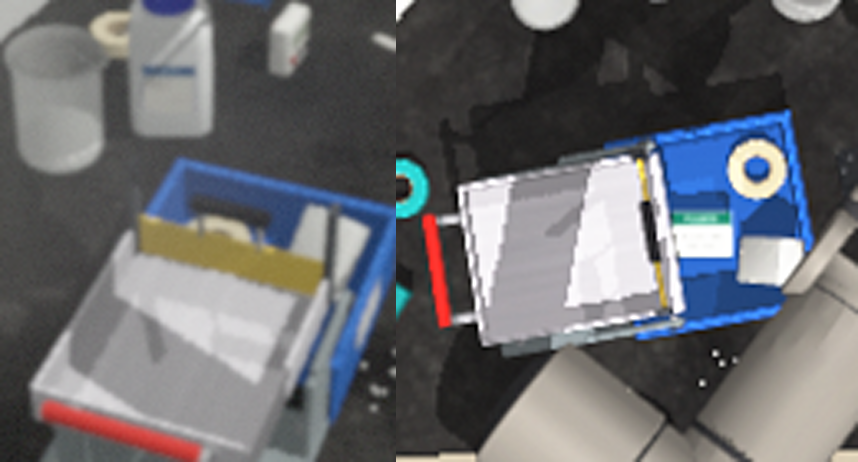

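View pics/top15.png

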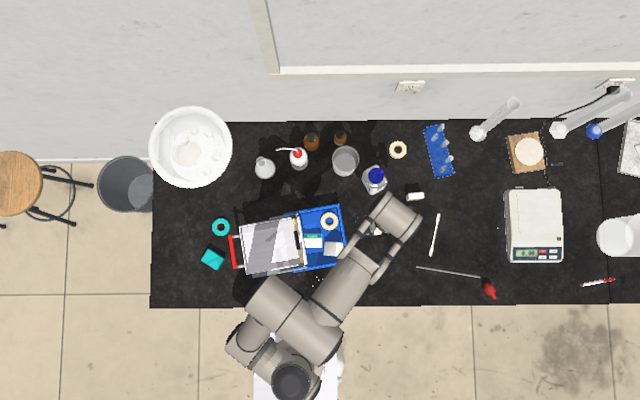

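View pics/scene15.png

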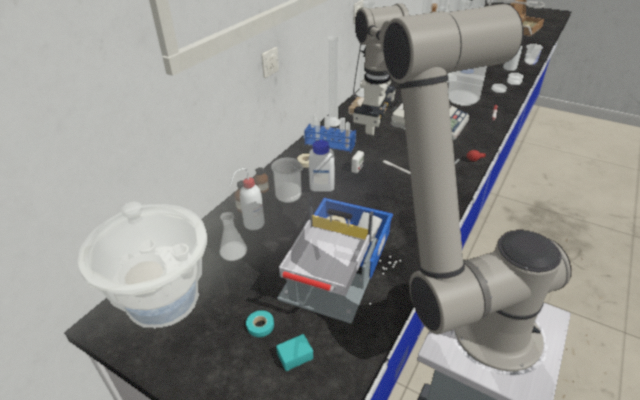

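```bash
python3 - <<'E'
from fit import *
s=np.load('stand.npy')
im=cv2.imread('pics/top13.png')
for u,v in((339.1,203.9),(349.7,261.8)):
    P=atz('top',(u,v),.075); c,k=np.cos(s[2]),np.sin(s[2]); d=P[:2]-s[:2]; print(c*d[0]+k*d[1],-k*d[0]+c*d[1])
cv2.imwrite('pics/c16.png',cv2.resize(im[195:275,280:360],None,fx=7,fy=7,interpolation=2))
from fit import *
g=w(s,(0,.008,.188))[0]; print('gate bar shut px', proj('scene',w(s,[(.035,.008,.188),(-.035,.008,.188)])), proj('scene',w(s,[(.061,.245,.16),(-.061,.245,.16)])))
im=cv2.imread('pics/scene15.png');cv2.imwrite('pics/c17.png',cv2.resize(im[195:295,275:395],None,fx=6,fy=6,interpolation=2))
E
```

```text
0.11213532307635342 -0.1694127644903895
-0.11024697918268886 -0.1691153585744449
gate bar shut px [[327.45420382 208.85779404]
 [351.75032834 214.64940817]] [[282.91914562 273.9680121 ]
 [330.21498073 287.9307264 ]]
```

View pics/c16.png

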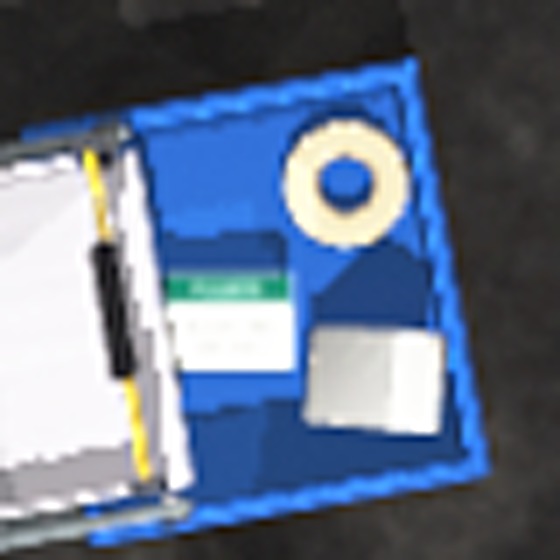

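View pics/c17.png

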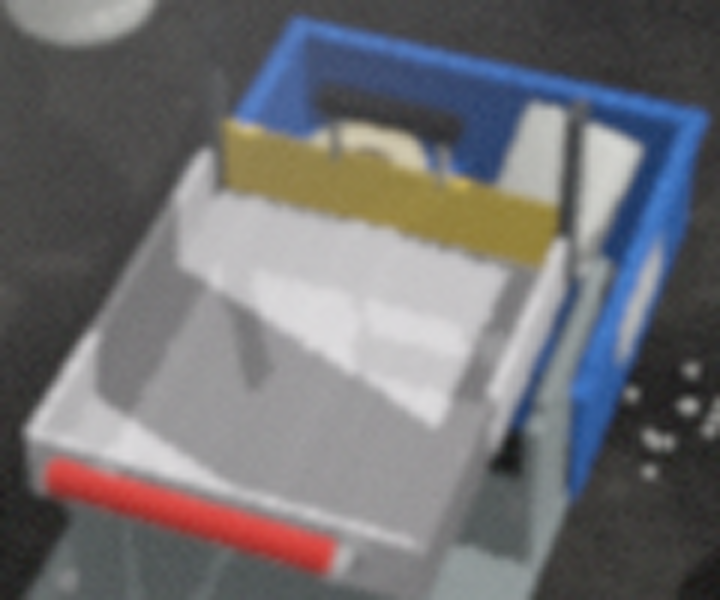

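```bash
python3 - <<'E'
import cv2,numpy as np
a=cv2.imread('pics/top8.png')[:,:,0].astype(np.float32);b=cv2.imread('pics/top13.png')[:,:,0].astype(np.float32);c=cv2.imread('pics/top15.png')[:,:,0].astype(np.float32)
r=lambda r0,r1:(slice(r0,r1),slice(325,365))
def edge(im):
    o=[]
    for row in list(range(210,232))+list(range(250,258)):
        l=im[row,325:362]; k=np.where(l>110)[0]; k=k[-1]; v=l[k]; n=l[k+1]; o.append(325+k+(v-80)/(v-n+1e-6) if n<80 else 325+k)
    return np.array(o)
for n,x,y in(('8-13',a,b),): d=edge(y)-edge(x); print(n,np.median(d),d.round(1))
E
```

```text
8-13 0.006483227014541626 [ 0.  -0.  -0.   0.   0.   0.   0.   0.1 -0.   0.   0.1 -0.   0.   0.
  0.  -0.   0.   0.   0.  -0.9  1.5  0.   0.   0.   0.   0.   0.   0.1
  0.   1.6]
```

```bash
python3 - <<'E'
from h import *
print(robot.hand_in())
E
```

```text
the job is handed in; nothing more can be done
None
```

I emptied the tray into the bin, shut the gate again and handed the job in after about 22 s of the 61 s allowed. No verdict is reported.

**What I did:**
- Gripped the bin by its far wall, turned it 13° and slid it to the foot until it stalled at about 15 N.
- Raised the gate by 65 mm.
- Tipped the tray by its red bar to about 0.6 rad, where the contents slid in, then to 0.75 rad to be sure.
- Lowered the tray, shut the gate and moved the gripper clear.

**Last checks:**
- **Bin:** its origin is at about y = -62 to -64 mm, against a limit of -72 mm. It is centred within a few mm and square. Its edge in the top view did not move between raising the gate and lowering the tray.
- **Contents:** both cartons and the tape roll are in the bin. One carton stands tilted inside the bin rather than lying flat. The gripper never came near them.
- **Gate:** it went back to its shut height within about 1 mm.
- **Tray:** the red bar is back where it was at the start.
- **Bystanders:** they look unmoved in both views, judged by eye.

**Disagreements:** the first measurement of the bin's rim came out 4 to 7 mm larger than the stated size, so I took its corners as about 3 mm too far out. No check failed.

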